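# Make room in the dye rack and slot the purple bottle in

## Task

The space in the middle of the dye-bottle rack is too narrow for the purple bottle. Without lifting any of them, nudge the pair of bottles on your left against the rack's left end plate and press until they are packed firm (about 12 N on the plate, never more than 20, kept up for half a second), then do the same with the pair on your right; then take the purple bottle from the table and slide it slowly and gently down into the gap until it stands upright on the rack's floor, let go, and leave the other things where they are.

Things in the scene. Friction and masses are not known exactly. Their poses are not given: they have to be found in the camera images.
- rack: Open rack of pale wood, fixed on the table. Origin: centre of its underside; x away from the robot, y along its length to the robot's left, z up. Outside 76 (x) by 299 (y) mm; floor 6 mm thick; front and back lips 24 mm high from the origin, 8 mm thick, 60 mm apart inside. 283 mm inside between its two end plates: five 56 mm bottles fit with 3 mm to spare in all.
- rack_gap (a point): Where the purple bottle's origin belongs: centre of the rack's floor (6 mm above the rack's origin). Two bottles stand on either side of it, colours in any order, with a few mm of play between them and the end plates. The gap here starts 37 to 42 mm wide, its middle within 2 mm of this point, and is 59 mm once both pairs are packed against their plates.
- stop_left: Rigid steel end plate of the rack at its left (+y) end, 60 (x) by 8 (y) by 50 (z) mm. Origin: centre of its underside, on the rack's floor, 145.5 mm from the rack's centre. Nothing in it gives: the force rises steeply once the pair is packed.
- stop_right: The same end plate at the rack's right (-y) end.
- bottle_purple: Squat square dye bottle, rigid white plastic, purple cap and band, 0.14 to 0.28 kg, standing on the table in front of the rack, left or right. Origin: centre of underside; x, y square to its sides; same every quarter turn. Body 56x56 mm, flat sides 7 to 48 mm up, foot tapered to 46 mm, shoulder sloping to 40 mm at 58 mm up; square cap 26x26 mm from 58 to 84 mm up, the grip.
- bottle_red: Same shape and size as bottle_purple. Origin at the centre of its underside, z up. With red cap and red band. One of the four already in the rack (any of the four places), sides square to the rack within 1 degree; 0.14 to 0.28 kg, friction about 0.6, so a pair drags with roughly 1.5 to 4.5 N before it meets its end plate. Pushed on its flat side above about 35 mm over its foot it may tip.
- bottle_yellow: Same shape and size as bottle_purple. Origin at the centre of its underside, z up. With yellow cap and yellow band. One of the four already in the rack (any of the four places), sides square to the rack within 1 degree; 0.14 to 0.28 kg, friction about 0.6, so a pair drags with roughly 1.5 to 4.5 N before it meets its end plate. Pushed on its flat side above about 35 mm over its foot it may tip.
- bottle_green: Same shape and size as bottle_purple. Origin at the centre of its underside, z up. With green cap and green band. One of the four already in the rack (any of the four places), sides square to the rack within 1 degree; 0.14 to 0.28 kg, friction about 0.6, so a pair drags with roughly 1.5 to 4.5 N before it meets its end plate. Pushed on its flat side above about 35 mm over its foot it may tip.
- bottle_blue: Same shape and size as bottle_purple. Origin at the centre of its underside, z up. With blue cap and blue band. One of the four already in the rack (any of the four places), sides square to the rack within 1 degree; 0.14 to 0.28 kg, friction about 0.6, so a pair drags with roughly 1.5 to 4.5 N before it meets its end plate. Pushed on its flat side above about 35 mm over its foot it may tip.
- bottle_black: Same shape and size as bottle_purple, with black cap and band, standing on the table in front of the rack, on the other side from the purple one. A bystander.
- tumbler: Clear plastic cup, 80 mm across, 110 mm tall, standing to the right. Origin under its centre. A bystander.
- mug: Dark steel mug, 80 mm across, 95 mm tall, to the left. Origin under its centre. A bystander.
- jar: Amber jar, 70 mm across, 90 mm tall, to the right. Origin under its centre. A bystander.
- dish: White bowl, 100 mm across, 35 mm tall, to the left. Origin under its centre. A bystander.
- spoon: Wooden spoon lying on the table to the right. A bystander.
Things that resemble listed ones, but are neither listed nor needed, are in the scene too. What is shaped like the bottle_purple but brown or pink is not meant.

How it is judged (in metres and radians):
On the way, in this order (a step that is already met when the one before it is completed fails the run):
1. the left pair is packed firm against the left end plate (more than 7 N on it) (contact force between stop_left and anything else above 7 N), for 0.2 s.
2. the right pair is packed firm against the right end plate (more than 7 N on it) (contact force between stop_right and anything else above 7 N), for 0.2 s.
3. the purple bottle enters the gap between the two pairs, its foot below their shoulders (z of bottle_purple in the frame of rack below 0.045 m and x of bottle_purple in the frame of rack between -0.01 and 0.01 m and y of bottle_purple in the frame of rack between -0.01 and 0.01 m), for 0.05 s.
At the end, for the whole second after the job is handed in: The purple bottle stands on the rack's floor (within 2.5 mm) in the middle of the row (within 6 mm of the rack's centre along and across), upright within 0.05 rad and at rest; the four other bottles stand on the rack's floor, upright and at rest, too. Nothing is held (z of bottle_purple in the frame of rack between 0.003 and 0.0085 m and x of bottle_purple in the frame of rack between -0.006 and 0.006 m and angle between each of bottle_purple, bottle_red, bottle_yellow, bottle_green, bottle_blue's own z axis and vertical below 0.05 rad and linear speed of each of bottle_purple, bottle_red, bottle_yellow, bottle_green, bottle_blue below 0.02 m/s and y of bottle_purple in the frame of rack between -0.006 and 0.006 m and z of bottle_red in the frame of rack between 0.003 and 0.0085 m and x of bottle_red in the frame of rack between -0.006 and 0.006 m and z of bottle_yellow in the frame of rack between 0.003 and 0.0085 m and x of bottle_yellow in the frame of rack between -0.006 and 0.006 m and z of bottle_green in the frame of rack between 0.003 and 0.0085 m and x of bottle_green in the frame of rack between -0.006 and 0.006 m and z of bottle_blue in the frame of rack between 0.003 and 0.0085 m and x of bottle_blue in the frame of rack between -0.006 and 0.006 m); the robot touches nothing.
It fails at once if an end plate of the rack is pressed with more than 22 N (contact force between any of stop_left, stop_right and anything else above 22 N).
It fails at once if the purple bottle is pressed on the rack or on a neighbour with more than 40 N (contact force between bottle_purple and rack above 40 N or contact force between bottle_purple and bottle_red above 40 N or contact force between bottle_purple and bottle_yellow above 40 N or contact force between bottle_purple and bottle_green above 40 N or contact force between bottle_purple and bottle_blue above 40 N).
It fails at once if a bottle of the row is tipped over 0.35 rad or lifted more than 20 mm (angle between any of bottle_red, bottle_yellow, bottle_green, bottle_blue's own z axis and vertical above 0.35 rad or z of any of bottle_red, bottle_yellow, bottle_green, bottle_blue in the frame of rack above 0.026 m).
It fails at once if a bystander is moved more than 20 mm (distance of any of bottle_black, tumbler, mug, jar, dish, spoon from where it was at the start of the episode above 0.02 m).
It also fails if it takes over 67 s, if anything falls off the work surface, if the arm or the gripper's body presses on something with over 40 N, if the wrist force passes 120 N, or if a joint passes its speed limit or range.

## Robot

A 7-joint arm with a two-finger parallel gripper is mounted at the origin on the work surface. World frame = base frame: x ahead of the robot, y to its left, z up, the work surface at z = 0. Lengths are in mm, angles in rad, forces in N, time in s.
With the tool pointing down it reaches from about 400 to 900 mm from the base axis. Payload 5.6 kg.
Tool frame: the origin (TCP) lies at the very end of the fingers, on their centre line; the grasp point (between the pads) lies 19 mm behind it (env.grip_point_offset is the distance from the TCP to the grasp point, in mm); z points along the fingers, y is the direction in which the jaws open and shut (so a half turn about z gives the same grasp; the last joint's range is limited). The gripper opens to 92 mm and grips with 3 to 60 N. Pads are 20 mm wide; open, the fingers measure 128 mm over their backs; the gripper's body (75 mm by 189 mm) begins 69 mm behind the grasp point.
Start: joints at [1.291, 0.468, -0.012, 1.603, 0.006, 1.071, -0.056], TCP at [152.443, -631.878, 214.592] pointing down, gripper open.
Joint ranges: [-2.53, 2.53], [-0.31, 2.02], [-1.57, 1.55], [0.28, 2.44], [-1.29, 4.43], [0.15, 1.84], [-2.92, 2.92]. Speed limits (rad/s): [2.57, 2.57, 3.14, 3.14, 3.14, 3.14, 3.14].

## Interface

Orientations are given as a 3x3 rotation matrix whose columns are the frame's x, y, z axes.
In Python, from station import readout, eyes, workorder, env gives the robot as it stands.
- The arm moves only by the tool play_rows, never from a script. Its argument "steps" is a list of rows, each an object of numbers: "dx", "dy", "dz": the shift along the tool's x, y, z in m; "twist": the turn about the tool's z in rad; "gripper": the opening in per cent of the stroke, from 0 (shut) to 100 (fully open). In form: [{"dx": .., "dy": .., "dz": .., "twist": .., "gripper": ..}, ...]. A call has 1 to 12 rows; each row is the pose to reach, as a shift and turn from the pose commanded when the call began, along the tool's axes at that moment; what a row does not reach only later rows make up. A row lasts 1/8 s, in which the tool goes at most 62.5 mm and 10.7 degrees, less where a joint would pass 70% of its speed; a pose out of reach is approached as far as the arm can. A call with a gripper value outside its range is refused whole. The fingers move at their own pace and stop on an object; the grip force is fixed at half the most. Time passes only in rows, so rows that repeat a pose let the fingers close. It gives the time, the measured TCP pose, the force and the opening at its end, in the units of the state.
- readout.get_state(): the state, without advancing time (a new reading comes with each control period).
- eyes.snapshot(name): name is "scene" or "top"; returns the picture (480x640x3 uint8, red, green, blue); there is no depth.
- eyes.calibration(name): a dict with "vertical_fov" (degrees; the focal length in pixels is half the picture's height over the tangent of half this angle, whatever the lens; pixels are square), "cx", "cy" (the principal point, pixels), "dist_coeffs" ([k1, k2, p1, p2, k3] as OpenCV has them; the pictures are not rectified), "view" (4x4, takes a point from world to camera coordinates). Camera axes: x right, y up, looking along -z (the intrinsics and any distortion apply to the point x, -y, -z); pixel columns grow to the right and rows downward; lengths in mm; the calibration is good to about 2 mm. A picture is of the moment at which its call begins. calibration takes no time and is no camera call.
- workorder.job_done(): hands the job in, once; it reports no verdict.
The state is a dict: "t": time; "joint_positions": joint angles; "joint_velocities": joint speeds; "tau": joint torques, N m; "tcp_pos": TCP position; "tcp_rot": TCP orientation; "wrist_force": force on the tool from outside, world axes, zero at the start; "moment": the same for the moment, N m; "gripper_width": opening from 0.0 (shut) to 1.0 (fully open).
Only numpy, scipy, OpenCV 4.12 (cv2) and the standard library are available. Lean on these libraries where they do the work, as an engineer would, in place of code of your own. Each camera call takes 0.05 s, during which the arm holds its last target. There are 200 camera calls.

## Working session

There is one attempt and no reset: what is moved stays moved. The work goes in short steps, Python scripts to look and compute and a tool call to move; the robot and the scene stay as the last step left them, time stands still between calls to the robot, and variables do not carry over. Pictures are saved under pics/ and viewed, about 8 in all and at most 12, crops included, and the job is handed in when it is done.

Besides the shell and the picture viewer there is one more tool, called after "Request:" by a JSON object that holds its "name" and its "arguments". play_rows: Moves the arm, as the interface text tells. Its arguments: {"type":"object","properties":{"steps":{"type":"array"}},"required":["steps"]}

```bash
mkdir -p pics; ls; python3 - <<'E'
from station import readout, eyes, env
import cv2,numpy as np
for n in("scene","top"):
    cv2.imwrite(f"pics/{n}0.png",eyes.snapshot(n)[...,::-1]); c=eyes.calibration(n); print(n,c)
print(readout.get_state())
E
```

```text
pics
scene {'vertical_fov': 54.44495415018845, 'cx': 311.4805154729464, 'cy': 246.35713565887593, 'dist_coeffs': array([-0.07192026,  0.        ,  0.        ,  0.        ,  0.        ]), 'view': array([[-4.23732849e-01,  9.05475661e-01,  2.37550192e-02,
         2.67428383e+02],
       [-5.42389739e-01, -2.74650129e-01,  7.93965162e-01,
         2.08838617e+02],
       [ 7.25440448e-01,  3.23544641e-01,  6.07498989e-01,
        -1.40168987e+03],
       [ 0.00000000e+00,  0.00000000e+00,  0.00000000e+00,
         1.00000000e+00]])}
top {'vertical_fov': 53.21407725924728, 'cx': 318.7075886069912, 'cy': 236.55926410070938, 'dist_coeffs': array([-0.12309164,  0.        ,  0.        ,  0.        ,  0.        ]), 'view': array([[ 2.89489248e-02, -9.99550688e-01, -7.77052682e-03,
        -5.96936440e+01],
       [ 9.86982977e-01,  2.73529003e-02,  1.58481616e-01,
        -4.85928407e+02],
       [-1.58197862e-01, -1.22572501e-02,  9.87331351e-01,
        -1.06557751e+03],
       [ 0.00000000e+00,  0.00000000e+00,  0.00000000e+00,
         1.00000000e+00]])}
{'t': 0.1, 'joint_positions': array([ 1.29100405,  0.46828993, -0.01159819,  1.60352559,  0.00600256,
        1.07138241, -0.05629857]), 'joint_velocities': array([ 0.00150736, -0.00210469, -0.00091419, -0.00264501, -0.00021227,
       -0.00015105,  0.0015871 ]), 'tau': array([ 1.69688061e-03, -5.21649528e+01, -1.19288190e-02, -2.44366747e+01,
       -5.67780936e-02,  1.40926545e-02,  7.21486026e-05]), 'tcp_pos': array([ 152.29010244, -631.37462096,  213.73751658]), 'tcp_rot': array([[ 9.72110904e-01,  2.34521122e-01, -4.82435541e-04],
       [ 2.34521588e-01, -9.72109762e-01,  1.49506602e-03],
       [-1.18355739e-04, -1.56651153e-03, -9.99998766e-01]]), 'wrist_force': array([ 0.13242077, -0.01131663, -0.81455244]), 'moment': array([-0.01223082,  0.05524812,  0.06550665]), 'gripper_width': 0.9988871530672554}
```

View pics/top0.png

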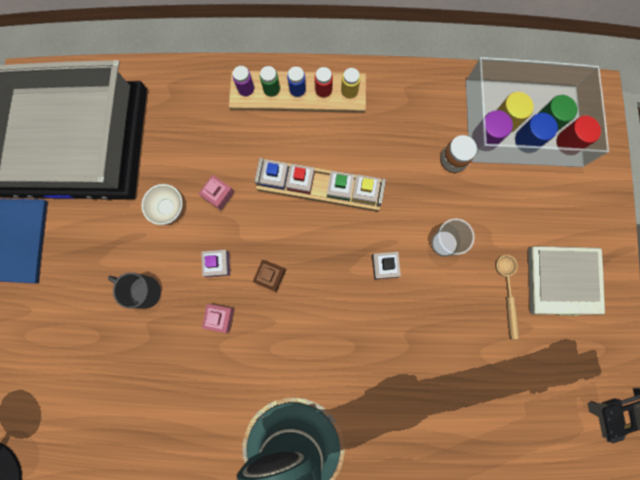

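View pics/scene0.png

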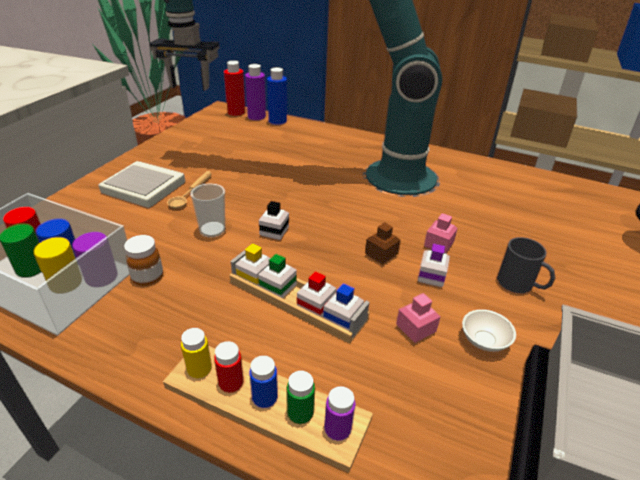

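```bash
cat > h.py <<'E'
import cv2,numpy as np
from station import readout,eyes
def K(c): 
    f=240/np.tan(np.radians(c["vertical_fov"]/2)); return np.array([[f,0,c["cx"]],[0,f,c["cy"]],[0,0,1]])
def ray(n,uv):
    c=eyes.calibration(n); p=cv2.undistortPoints(np.array(uv,float).reshape(-1,1,2),K(c),c["dist_coeffs"]).reshape(-1,2)
    d=np.c_[p[:,0],-p[:,1],-np.ones(len(p))]; V=c["view"]; R,t=V[:3,:3],V[:3,3]
    return -R.T@t, d@R
def plane(n,uv,z):
    o,d=ray(n,uv); return o+d*((z-o[2])/d[:,2])[:,None]
def proj(n,P):
    c=eyes.calibration(n);V=c["view"]; q=np.asarray(P,float).reshape(-1,3)@V[:3,:3].T+V[:3,3]
    return cv2.projectPoints(q*[1,-1,-1],np.zeros(3),np.zeros(3),K(c),c["dist_coeffs"])[0].reshape(-1,2)
E
python3 - <<'E'
from h import *
im=cv2.imread("pics/top0.png")
a=cv2.resize(im[150:220,245:395],None,fx=5,fy=5,interpolation=cv2.INTER_CUBIC)
b=cv2.resize(im[240:290,190:235],None,fx=5,fy=5,interpolation=cv2.INTER_CUBIC)
c=np.zeros((600,750,3),np.uint8); c[:350]=a; c[350:600,:225]=b
s=cv2.imread("pics/scene0.png")[235:295,410:460]; c[350:590,300:500]=cv2.resize(s,None,fx=4,fy=4,interpolation=cv2.INTER_CUBIC)
cv2.imwrite("pics/crop1.png",c)
hsv=cv2.cvtColor(im,cv2.COLOR_BGR2HSV)
for nm,lo,hi,roi,z in [("blue",105,125,(250,150,290,190),90),("red",170,185,(285,155,315,190),90),("green",45,85,(325,165,358,200),90),("yellow",22,35,(352,170,385,205),90),("purple",130,165,(195,245,235,280),84)]:
    x0,y0,x1,y1=roi; h=hsv[y0:y1,x0:x1].astype(int); H=h[...,0].copy()
    if nm=="red": H[H<8]+=180
    m=((H>=lo)&(H<=hi)&(h[...,1]>130)&(h[...,2]>60)).astype(np.uint8)
    n,l,st,ce=cv2.connectedComponentsWithStats(m)
    for i in range(1,n):
        if st[i,4]>8: print(nm,st[i],np.round(ce[i]+[x0,y0],1),np.round(plane("top",ce[i]+[x0,y0],z),1), np.round(h[l[:]==i].mean(0)))
E
```

```text
blue [ 17  13  11  13 118] [272.1 169.1] [[630.3  63.1  90. ]] [113. 176. 172.]
red [  9  12  11  14 120] [299.1 173.4] [[621.7   1.8  90. ]] [  0. 180. 196.]
green [11 11 10 11 89] [340.7 181. ] [[606.6 -92.2  90. ]] [ 64. 137. 142.]
yellow [ 10   9  11  12 115] [366.9 184.5] [[ 600.1 -151.    90. ]] [ 30. 150. 209.]
purple [ 11  11  11  11 109] [211.  261.2] [[418.5 189.8  84. ]] [144. 141. 181.]
```

View pics/crop1.png

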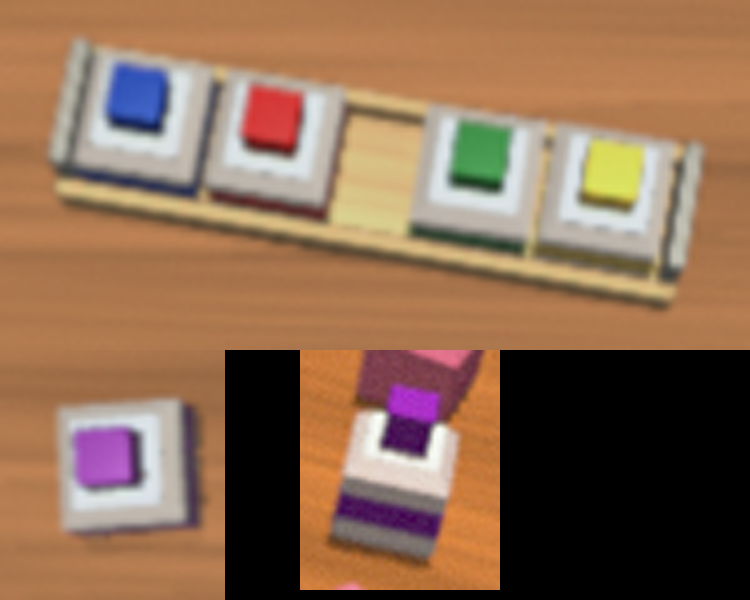

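```bash
python3 - <<'E'
from h import *
f=lambda l:[[245+(a+.5)/5-.5,150+(b+.5)/5-.5] for a,b in l]
pl=f([(80,41),(62,164),(694,145),(675,275)]); P=plane("top",pl,56); print(np.round(P,1), "plates mid",P.mean(0))
L=plane("top",f([(60,182),(672,288)]),24); print("front lip top outer",L)
# hsv on gap: back lip inner/top edge
B=plane("top",f([(346,92),(428,104)]),24); print("back lip outer",B)
u=np.array([.1397,.9902]);
d=P[0,:2]+P[1,:2]-P[2,:2]-P[3,:2]; print("yaw plates",np.arctan2(-d[0],d[1]), "lip",np.arctan2(L[1,0]-L[0,0],L[0,1]-L[1,1]))
im=cv2.imread("pics/top0.png"); 
# purple body outline
r=im[240:290,190:240]; hsv=cv2.cvtColor(r,cv2.COLOR_BGR2HSV)
m=((hsv[...,1]<70)&(hsv[...,2]>120)).astype(np.uint8)
cs,_=cv2.findContours(m,cv2.RETR_EXTERNAL,cv2.CHAIN_APPROX_NONE); c=max(cs,key=cv2.contourArea)
R=cv2.minAreaRect(c); bx=cv2.boxPoints(R)+[190,240]; W=plane("top",bx,48); print(R,np.round(W,1),W.mean(0))
for i in range(4): e=W[(i+1)%4]-W[i]; print(np.linalg.norm(e),np.degrees(np.arctan2(e[1],e[0])))
print(plane("scene",[[437.5,252]],84))
E
```

```text
[[ 667.7   95.4   56. ]
 [ 607.9  100.7   56. ]
 [ 624.9 -192.2   56. ]
 [ 562.8 -183.7   56. ]] plates mid [615.81325216 -44.93861465  56.        ]
front lip top outer [[ 607.78340422  105.96443748   24.        ]
 [ 563.89182279 -186.03319365   24.        ]]
back lip outer [[655.75634919 -29.14904855  24.        ]
 [650.82579375 -68.57752666  24.        ]]
yaw plates -0.15256838153569824 lip -0.14919785953118625
((24.0, 23.0), (26.0, 24.0), 90.0) [[447.2 220.9  48. ]
 [448.9 165.2  48. ]
 [389.4 161.8  48. ]
 [387.6 217.1  48. ]] [418.29025158 191.21649814  48.        ]
55.77099472172976 -88.31100724643743
59.563282962988986 -176.72676769562534
55.325911209333405 91.88384118352573
59.76529393487093 3.6950854119356182
[[430.46693148 196.26850325  84.        ]]
```

Could be taken for the purple bottle (top view): purple bottle (213,262); pink bottles (216,190) and (218,318); brown (268,275); black (387,265); purple-topped things in the bin (498,125) and on the far stand (242,80). The crop shows a white body with purple cap and band at (213,262), so that is the one. Rack centre is about (616,-45), yaw about -0.147, with the left pair blue/red and the right pair green/yellow.

Request:
{"name": "play_rows", "arguments": {"steps": [{"dx":0.588,"dy":-0.462,"dz":0,"twist":-1.19,"gripper":0},{"dx":0.588,"dy":-0.462,"dz":0,"twist":-1.19,"gripper":0},{"dx":0.588,"dy":-0.462,"dz":0,"twist":-1.19,"gripper":0},{"dx":0.588,"dy":-0.462,"dz":0,"twist":-1.19,"gripper":0},{"dx":0.588,"dy":-0.462,"dz":0,"twist":-1.19,"gripper":0},{"dx":0.588,"dy":-0.462,"dz":0,"twist":-1.19,"gripper":0},{"dx":0.588,"dy":-0.462,"dz":0,"twist":-1.19,"gripper":0},{"dx":0.588,"dy":-0.462,"dz":0,"twist":-1.19,"gripper":0},{"dx":0.588,"dy":-0.462,"dz":0,"twist":-1.19,"gripper":0},{"dx":0.588,"dy":-0.462,"dz":0,"twist":-1.19,"gripper":0},{"dx":0.588,"dy":-0.462,"dz":0,"twist":-1.19,"gripper":0},{"dx":0.588,"dy":-0.462,"dz":0,"twist":-1.19,"gripper":0}]}}

```text
t: 1.6
tcp_pos: [616.6, -43.3, 214.2]
tcp_rot: [[0.144, 0.99, -0.001], [0.99, -0.144, -0.0], [-0.0, -0.001, -1.0]]
wrist_force: [0.7, -0.6, -0.5]
gripper_width: 0.009
```

Request:
{"name": "play_rows", "arguments": {"steps": [{"dx":-0.0015,"dy":0,"dz":0.06,"twist":0,"gripper":0},{"dx":-0.0015,"dy":0,"dz":0.1,"twist":0,"gripper":0},{"dx":-0.0015,"dy":0,"dz":0.1,"twist":0,"gripper":0}]}}

```text
t: 1.98
tcp_pos: [612.7, -46.3, 111.1]
tcp_rot: [[0.143, 0.99, -0.008], [0.99, -0.143, 0.001], [-0.0, -0.008, -1.0]]
wrist_force: [0.2, -0.7, -0.1]
gripper_width: 0.006
```

```bash
python3 - <<'E'
from h import *
s=readout.get_state();print(s["tcp_pos"],s["wrist_force"],s["moment"])
a=eyes.snapshot("scene")[...,::-1];b=eyes.snapshot("top")[...,::-1]
cv2.imwrite("pics/s1.png",a);cv2.imwrite("pics/t1.png",b)
# predicted tcp pixels
print(proj("scene",s["tcp_pos"]),proj("top",s["tcp_pos"]))
c=np.vstack([cv2.resize(a[220:340,220:380],(640,480),interpolation=cv2.INTER_CUBIC)]);cv2.imwrite("pics/c2.png",c)
E
```

```text
[612.72331707 -46.28973671 111.09546399] [ 0.23539408 -0.68171189 -0.06719981] [-0.07094484 -0.06567486 -0.01094831]
[[295.24975507 257.99833058]] [[320.27514838 175.14224558]]
```

View pics/c2.png

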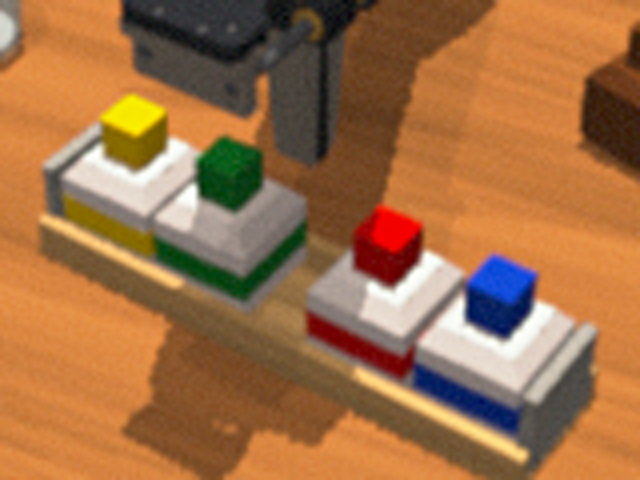

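Request:
{"name": "play_rows", "arguments": {"steps": [{"dx":0,"dy":0,"dz":0.02,"twist":0,"gripper":0},{"dx":0,"dy":0,"dz":0.04,"twist":0,"gripper":0},{"dx":0,"dy":0,"dz":0.055,"twist":0,"gripper":0},{"dx":0,"dy":0,"dz":0.07,"twist":0,"gripper":0},{"dx":0,"dy":0,"dz":0.085,"twist":0,"gripper":0},{"dx":0,"dy":0,"dz":0.091,"twist":0,"gripper":0},{"dx":0,"dy":0,"dz":0.091,"twist":0,"gripper":0}]}}

```text
t: 2.95
tcp_pos: [615.3, -46.3, 23.1]
tcp_rot: [[0.144, 0.99, -0.001], [0.99, -0.144, 0.0], [0.0, -0.001, -1.0]]
wrist_force: [0.7, 0.6, 0.1]
gripper_width: 0.008
```

```bash
python3 -c "
from h import *
s=readout.get_state();print(s['tcp_pos'],s['wrist_force'],s['tcp_rot'])"
```

```text
[615.27899992 -46.25807294  23.08020835] [0.676417   0.57447405 0.0758517 ] [[ 1.43514567e-01  9.89647921e-01 -7.49193820e-04]
 [ 9.89648205e-01 -1.43514517e-01  1.20570181e-04]
 [ 1.18018398e-05 -7.58741897e-04 -9.99999712e-01]]
```

Request:
{"name": "play_rows", "arguments": {"steps": [{"dx":0.003,"dy":0,"dz":0,"twist":0,"gripper":0},{"dx":0.006,"dy":0,"dz":0,"twist":0,"gripper":0},{"dx":0.008,"dy":0,"dz":0,"twist":0,"gripper":0},{"dx":0.0095,"dy":0,"dz":0,"twist":0,"gripper":0},{"dx":0.011,"dy":0,"dz":0,"twist":0,"gripper":0},{"dx":0.0125,"dy":0,"dz":0,"twist":0,"gripper":0},{"dx":0.014,"dy":0,"dz":0,"twist":0,"gripper":0}]}}

```text
t: 3.82
tcp_pos: [617.5, -33.2, 23.6]
tcp_rot: [[0.144, 0.99, -0.0], [0.99, -0.144, -0.001], [-0.001, -0.0, -1.0]]
wrist_force: [-0.3, -2.1, 1.6]
gripper_width: 0.001
```

Request:
{"name": "play_rows", "arguments": {"steps": [{"dx":0.001,"dy":0,"dz":0,"twist":0,"gripper":0},{"dx":0.002,"dy":0,"dz":0,"twist":0,"gripper":0},{"dx":0.003,"dy":0,"dz":0,"twist":0,"gripper":0},{"dx":0.003,"dy":0,"dz":0,"twist":0,"gripper":0}]}}

```text
t: 4.32
tcp_pos: [618.0, -29.3, 23.6]
tcp_rot: [[0.143, 0.99, 0.0], [0.99, -0.143, 0.0], [0.0, 0.0, -1.0]]
wrist_force: [0.7, -0.5, 0.2]
gripper_width: 0.008
```

Request:
{"name": "play_rows", "arguments": {"steps": [{"dx":0.0005,"dy":0,"dz":0,"twist":0,"gripper":0},{"dx":0.001,"dy":0,"dz":0,"twist":0,"gripper":0},{"dx":0.0015,"dy":0,"dz":0,"twist":0,"gripper":0},{"dx":0.002,"dy":0,"dz":0,"twist":0,"gripper":0}]}}

```text
t: 4.82
tcp_pos: [618.2, -27.8, 23.6]
tcp_rot: [[0.144, 0.99, -0.0], [0.99, -0.144, -0.0], [-0.0, -0.0, -1.0]]
wrist_force: [-0.1, -3.0, 1.5]
gripper_width: 0.004
```

Request:
{"name": "play_rows", "arguments": {"steps": [{"dx":0.0005,"dy":0,"dz":0,"twist":0,"gripper":0},{"dx":0.001,"dy":0,"dz":0,"twist":0,"gripper":0}]}}

```text
t: 5.08
tcp_pos: [618.3, -27.0, 23.6]
tcp_rot: [[0.144, 0.99, -0.0], [0.99, -0.144, -0.0], [-0.001, -0.0, -1.0]]
wrist_force: [-0.4, -3.3, 1.5]
gripper_width: 0.006
```

Request:
{"name": "play_rows", "arguments": {"steps": [{"dx":0.0004,"dy":0,"dz":0,"twist":0,"gripper":0},{"dx":0.0008,"dy":0,"dz":0,"twist":0,"gripper":0}]}}

```text
t: 5.32
tcp_pos: [618.5, -25.8, 23.6]
tcp_rot: [[0.144, 0.99, 0.0], [0.99, -0.144, -0.0], [-0.0, 0.0, -1.0]]
wrist_force: [-0.3, -3.9, 0.6]
gripper_width: 0.004
```

Request:
{"name": "play_rows", "arguments": {"steps": [{"dx":0.0004,"dy":0,"dz":0,"twist":0,"gripper":0},{"dx":0.0008,"dy":0,"dz":0,"twist":0,"gripper":0}]}}

```text
t: 5.58
tcp_pos: [618.6, -24.9, 23.6]
tcp_rot: [[0.144, 0.99, -0.0], [0.99, -0.144, -0.0], [-0.0, -0.0, -1.0]]
wrist_force: [-0.8, -2.8, 0.6]
gripper_width: 0.005
```

Request:
{"name": "play_rows", "arguments": {"steps": [{"dx":0.0003,"dy":0,"dz":0,"twist":0,"gripper":0},{"dx":0.0006,"dy":0,"dz":0,"twist":0,"gripper":0}]}}

```text
t: 5.82
tcp_pos: [618.7, -24.3, 23.6]
tcp_rot: [[0.144, 0.99, -0.0], [0.99, -0.144, -0.0], [-0.0, -0.0, -1.0]]
wrist_force: [-1.1, -3.3, 1.6]
gripper_width: 0.006
```

Request:
{"name": "play_rows", "arguments": {"steps": [{"dx":0.0004,"dy":0,"dz":0,"twist":0,"gripper":0},{"dx":0.0008,"dy":0,"dz":0,"twist":0,"gripper":0}]}}

```text
t: 6.08
tcp_pos: [618.7, -24.3, 23.6]
tcp_rot: [[0.144, 0.99, -0.0], [0.99, -0.144, -0.001], [-0.001, -0.0, -1.0]]
wrist_force: [-1.4, -5.2, 2.1]
gripper_width: 0.003
```

Request:
{"name": "play_rows", "arguments": {"steps": [{"dx":0.0003,"dy":0,"dz":0,"twist":0,"gripper":0},{"dx":0.0006,"dy":0,"dz":0,"twist":0,"gripper":0}]}}

```text
t: 6.32
tcp_pos: [618.7, -24.2, 23.6]
tcp_rot: [[0.144, 0.99, -0.001], [0.99, -0.144, -0.002], [-0.002, -0.0, -1.0]]
wrist_force: [-0.8, -6.4, 2.3]
gripper_width: 0.006
```

Request:
{"name": "play_rows", "arguments": {"steps": [{"dx":0.0005,"dy":0,"dz":0,"twist":0,"gripper":0},{"dx":0.001,"dy":0,"dz":0,"twist":0,"gripper":0},{"dx":0.0015,"dy":0,"dz":0,"twist":0,"gripper":0},{"dx":0.0015,"dy":0,"dz":0,"twist":0,"gripper":0}]}}

```text
t: 6.82
tcp_pos: [618.6, -24.3, 23.6]
tcp_rot: [[0.145, 0.989, -0.001], [0.989, -0.145, -0.003], [-0.003, -0.001, -1.0]]
wrist_force: [-1.6, -8.3, 3.9]
gripper_width: 0.007
```

Request:
{"name": "play_rows", "arguments": {"steps": [{"dx":0.0007,"dy":0,"dz":0,"twist":0,"gripper":0},{"dx":0.0014,"dy":0,"dz":0,"twist":0,"gripper":0},{"dx":0.002,"dy":0,"dz":0,"twist":0,"gripper":0},{"dx":0.002,"dy":0,"dz":0,"twist":0,"gripper":0}]}}

```text
t: 7.32
tcp_pos: [618.6, -24.3, 23.6]
tcp_rot: [[0.146, 0.989, -0.002], [0.989, -0.146, -0.006], [-0.006, -0.001, -1.0]]
wrist_force: [-3.2, -11.3, 4.6]
gripper_width: 0.004
```

Request:
{"name": "play_rows", "arguments": {"steps": [{"dx":0.0007,"dy":0,"dz":0,"twist":0,"gripper":0},{"dx":0.0014,"dy":0,"dz":0,"twist":0,"gripper":0},{"dx":0.0021,"dy":0,"dz":0,"twist":0,"gripper":0},{"dx":0.0021,"dy":0,"dz":0,"twist":0,"gripper":0},{"dx":0.0021,"dy":0,"dz":0,"twist":0,"gripper":0}]}}

```text
t: 7.95
tcp_pos: [618.6, -24.3, 23.6]
tcp_rot: [[0.147, 0.989, -0.003], [0.989, -0.148, -0.008], [-0.008, -0.002, -1.0]]
wrist_force: [-4.3, -14.5, 6.1]
gripper_width: 0.006
```

Request:
{"name": "play_rows", "arguments": {"steps": [{"dx":0,"dy":0,"dz":0,"twist":0,"gripper":0},{"dx":0,"dy":0,"dz":0,"twist":0,"gripper":0},{"dx":0,"dy":0,"dz":0,"twist":0,"gripper":0},{"dx":0,"dy":0,"dz":0,"twist":0,"gripper":0}]}}

```text
t: 8.45
tcp_pos: [618.6, -24.3, 23.6]
tcp_rot: [[0.148, 0.989, -0.003], [0.989, -0.148, -0.008], [-0.008, -0.002, -1.0]]
wrist_force: [-3.7, -14.8, 7.2]
gripper_width: 0.006
```

Request:
{"name": "play_rows", "arguments": {"steps": [{"dx":-0.002,"dy":0,"dz":0,"twist":0,"gripper":0},{"dx":-0.004,"dy":0,"dz":0,"twist":0,"gripper":0},{"dx":-0.006,"dy":0,"dz":0,"twist":0,"gripper":0},{"dx":-0.009,"dy":0,"dz":0,"twist":0,"gripper":0},{"dx":-0.014,"dy":0,"dz":0,"twist":0,"gripper":0},{"dx":-0.02,"dy":0,"dz":0,"twist":0,"gripper":0},{"dx":-0.026,"dy":0,"dz":0,"twist":0,"gripper":0},{"dx":-0.03,"dy":0,"dz":0,"twist":0,"gripper":0},{"dx":-0.03,"dy":0,"dz":0,"twist":0,"gripper":0}]}}

```text
t: 9.57
tcp_pos: [615.3, -47.7, 23.5]
tcp_rot: [[0.144, 0.99, -0.0], [0.99, -0.144, -0.0], [-0.0, 0.0, -1.0]]
wrist_force: [-0.7, -0.0, 0.8]
gripper_width: 0.005
```

Request:
{"name": "play_rows", "arguments": {"steps": [{"dx":-0.001,"dy":0,"dz":0,"twist":0,"gripper":0},{"dx":-0.0025,"dy":0,"dz":0,"twist":0,"gripper":0},{"dx":-0.004,"dy":0,"dz":0,"twist":0,"gripper":0},{"dx":-0.0055,"dy":0,"dz":0,"twist":0,"gripper":0},{"dx":-0.007,"dy":0,"dz":0,"twist":0,"gripper":0},{"dx":-0.0085,"dy":0,"dz":0,"twist":0,"gripper":0},{"dx":-0.01,"dy":0,"dz":0,"twist":0,"gripper":0}]}}

```text
t: 10.45
tcp_pos: [614.0, -56.7, 23.6]
tcp_rot: [[0.143, 0.99, 0.0], [0.99, -0.143, 0.0], [0.0, 0.0, -1.0]]
wrist_force: [0.9, 0.3, 0.0]
gripper_width: 0.004
```

Request:
{"name": "play_rows", "arguments": {"steps": [{"dx":-0.0005,"dy":0,"dz":0,"twist":0,"gripper":0},{"dx":-0.001,"dy":0,"dz":0,"twist":0,"gripper":0},{"dx":-0.0015,"dy":0,"dz":0,"twist":0,"gripper":0},{"dx":-0.002,"dy":0,"dz":0,"twist":0,"gripper":0}]}}

```text
t: 10.95
tcp_pos: [613.7, -58.7, 23.6]
tcp_rot: [[0.143, 0.99, 0.0], [0.99, -0.143, 0.0], [0.0, 0.0, -1.0]]
wrist_force: [0.3, 1.0, -0.9]
gripper_width: 0.006
```

Request:
{"name": "play_rows", "arguments": {"steps": [{"dx":-0.0004,"dy":0,"dz":0,"twist":0,"gripper":0},{"dx":-0.0008,"dy":0,"dz":0,"twist":0,"gripper":0},{"dx":-0.0012,"dy":0,"dz":0,"twist":0,"gripper":0},{"dx":-0.0015,"dy":0,"dz":0,"twist":0,"gripper":0}]}}

```text
t: 11.45
tcp_pos: [613.4, -60.5, 23.6]
tcp_rot: [[0.144, 0.99, 0.0], [0.99, -0.144, 0.0], [0.0, -0.0, -1.0]]
wrist_force: [0.4, 2.2, -0.5]
gripper_width: 0.008
```

Request:
{"name": "play_rows", "arguments": {"steps": [{"dx":-0.0005,"dy":0,"dz":0,"twist":0,"gripper":0},{"dx":-0.001,"dy":0,"dz":0,"twist":0,"gripper":0},{"dx":-0.001,"dy":0,"dz":0,"twist":0,"gripper":0}]}}

```text
t: 11.82
tcp_pos: [613.3, -61.6, 23.6]
tcp_rot: [[0.144, 0.99, -0.0], [0.99, -0.144, -0.0], [-0.0, -0.0, -1.0]]
wrist_force: [0.4, 2.7, 0.5]
gripper_width: 0.006
```

Request:
{"name": "play_rows", "arguments": {"steps": [{"dx":-0.0005,"dy":0,"dz":0,"twist":0,"gripper":0},{"dx":-0.001,"dy":0,"dz":0,"twist":0,"gripper":0},{"dx":-0.001,"dy":0,"dz":0,"twist":0,"gripper":0}]}}

```text
t: 12.2
tcp_pos: [613.1, -62.5, 23.6]
tcp_rot: [[0.144, 0.99, -0.0], [0.99, -0.144, -0.0], [-0.0, 0.0, -1.0]]
wrist_force: [-0.0, 2.9, 0.8]
gripper_width: 0.005
```

Request:
{"name": "play_rows", "arguments": {"steps": [{"dx":-0.0005,"dy":0,"dz":0,"twist":0,"gripper":0},{"dx":-0.001,"dy":0,"dz":0,"twist":0,"gripper":0},{"dx":-0.001,"dy":0,"dz":0,"twist":0,"gripper":0}]}}

```text
t: 12.58
tcp_pos: [613.2, -62.6, 23.6]
tcp_rot: [[0.143, 0.99, 0.0], [0.99, -0.143, 0.001], [0.001, 0.0, -1.0]]
wrist_force: [1.4, 4.9, 0.6]
gripper_width: 0.001
```

Request:
{"name": "play_rows", "arguments": {"steps": [{"dx":-0.0005,"dy":0,"dz":0,"twist":0,"gripper":0},{"dx":-0.001,"dy":0,"dz":0,"twist":0,"gripper":0},{"dx":-0.001,"dy":0,"dz":0,"twist":0,"gripper":0}]}}

```text
t: 12.95
tcp_pos: [613.5, -62.7, 23.6]
tcp_rot: [[0.142, 0.99, 0.001], [0.99, -0.142, 0.002], [0.002, 0.001, -1.0]]
wrist_force: [1.3, 6.5, -1.2]
gripper_width: 0.005
```

Request:
{"name": "play_rows", "arguments": {"steps": [{"dx":-0.0007,"dy":0,"dz":0,"twist":0,"gripper":0},{"dx":-0.0014,"dy":0,"dz":0,"twist":0,"gripper":0},{"dx":-0.0021,"dy":0,"dz":0,"twist":0,"gripper":0},{"dx":-0.003,"dy":0,"dz":0,"twist":0,"gripper":0},{"dx":-0.003,"dy":0,"dz":0,"twist":0,"gripper":0}]}}

```text
t: 13.58
tcp_pos: [613.7, -62.8, 23.8]
tcp_rot: [[0.141, 0.99, 0.003], [0.99, -0.141, 0.005], [0.006, 0.002, -1.0]]
wrist_force: [2.9, 11.7, -1.7]
gripper_width: 0.003
```

Request:
{"name": "play_rows", "arguments": {"steps": [{"dx":-0.0007,"dy":0,"dz":0,"twist":0,"gripper":0},{"dx":-0.0014,"dy":0,"dz":0,"twist":0,"gripper":0},{"dx":-0.0017,"dy":0,"dz":0,"twist":0,"gripper":0},{"dx":-0.0017,"dy":0,"dz":0,"twist":0,"gripper":0},{"dx":-0.0017,"dy":0,"dz":0,"twist":0,"gripper":0}]}}

```text
t: 14.2
tcp_pos: [613.7, -62.8, 23.9]
tcp_rot: [[0.14, 0.99, 0.003], [0.99, -0.14, 0.007], [0.007, 0.002, -1.0]]
wrist_force: [3.4, 13.4, -1.6]
gripper_width: 0.002
```

Request:
{"name": "play_rows", "arguments": {"steps": [{"dx":0,"dy":0,"dz":0,"twist":0,"gripper":0},{"dx":0,"dy":0,"dz":0,"twist":0,"gripper":0},{"dx":0,"dy":0,"dz":0,"twist":0,"gripper":0},{"dx":0,"dy":0,"dz":0,"twist":0,"gripper":0}]}}

```text
t: 14.7
tcp_pos: [613.7, -62.8, 23.9]
tcp_rot: [[0.14, 0.99, 0.003], [0.99, -0.14, 0.007], [0.007, 0.002, -1.0]]
wrist_force: [3.7, 13.3, -2.4]
gripper_width: 0.008
```

Request:
{"name": "play_rows", "arguments": {"steps": [{"dx":-0.0006,"dy":0,"dz":0,"twist":0,"gripper":0},{"dx":-0.0006,"dy":0,"dz":0,"twist":0,"gripper":0},{"dx":-0.0006,"dy":0,"dz":0,"twist":0,"gripper":0},{"dx":-0.0006,"dy":0,"dz":0,"twist":0,"gripper":0},{"dx":-0.0006,"dy":0,"dz":0,"twist":0,"gripper":0}]}}

```text
t: 15.32
tcp_pos: [613.7, -62.8, 23.9]
tcp_rot: [[0.139, 0.99, 0.004], [0.99, -0.139, 0.007], [0.008, 0.003, -1.0]]
wrist_force: [2.8, 14.3, -1.4]
gripper_width: 0.004
```

Request:
{"name": "play_rows", "arguments": {"steps": [{"dx":0.002,"dy":0,"dz":0,"twist":0,"gripper":0},{"dx":0.004,"dy":0,"dz":0,"twist":0,"gripper":0},{"dx":0.007,"dy":0,"dz":0,"twist":0,"gripper":0},{"dx":0.012,"dy":0,"dz":0,"twist":0,"gripper":0},{"dx":0.02,"dy":0,"dz":0,"twist":0,"gripper":0},{"dx":0.026,"dy":0,"dz":0,"twist":0,"gripper":0},{"dx":0.026,"dy":0,"dz":0,"twist":0,"gripper":0}]}}

```text
t: 16.2
tcp_pos: [615.8, -43.3, 23.6]
tcp_rot: [[0.143, 0.99, -0.0], [0.99, -0.143, -0.0], [-0.0, -0.0, -1.0]]
wrist_force: [-0.9, 0.3, 0.4]
gripper_width: 0.006
```

Request:
{"name": "play_rows", "arguments": {"steps": [{"dx":0,"dy":0,"dz":-0.03,"twist":0,"gripper":0},{"dx":0,"dy":0,"dz":-0.09,"twist":0,"gripper":0},{"dx":0,"dy":0,"dz":-0.15,"twist":0,"gripper":0},{"dx":0.03,"dy":-0.034,"dz":-0.17,"twist":-0.03,"gripper":60},{"dx":0.07,"dy":-0.079,"dz":-0.17,"twist":-0.08,"gripper":60},{"dx":0.11,"dy":-0.124,"dz":-0.17,"twist":-0.13,"gripper":60},{"dx":0.15,"dy":-0.169,"dz":-0.17,"twist":-0.18,"gripper":60},{"dx":0.19,"dy":-0.214,"dz":-0.17,"twist":-0.235,"gripper":60},{"dx":0.2025,"dy":-0.228,"dz":-0.17,"twist":-0.235,"gripper":60},{"dx":0.2025,"dy":-0.228,"dz":-0.12,"twist":-0.235,"gripper":60},{"dx":0.2025,"dy":-0.228,"dz":-0.1,"twist":-0.235,"gripper":60},{"dx":0.2025,"dy":-0.228,"dz":-0.1,"twist":-0.235,"gripper":60}]}}

```text
t: 17.7
tcp_pos: [418.8, 188.1, 122.3]
tcp_rot: [[-0.09, 0.996, -0.003], [0.996, 0.09, -0.001], [-0.001, -0.003, -1.0]]
wrist_force: [0.1, -0.4, 0.5]
gripper_width: 0.601
```

```bash
python3 - <<'E'
from h import *
s=readout.get_state();print(s["tcp_pos"],s["tcp_rot"][:,1])
a=eyes.snapshot("scene")[...,::-1];b=eyes.snapshot("top")[...,::-1]
cv2.imwrite("pics/s2.png",a);cv2.imwrite("pics/t2.png",b)
a=a.copy()
T=s["tcp_pos"]; Y=s["tcp_rot"][:,1];X=s["tcp_rot"][:,0]
print("tcp",proj("scene",T),"centre",proj("scene",[419,190,84]))
c=np.hstack([cv2.resize(a[190:310,380:500],(480,480),interpolation=cv2.INTER_CUBIC)[:, :480],cv2.resize(a[235:345,220:300],(320,440),interpolation=cv2.INTER_CUBIC)[:440].copy() if 0 else cv2.resize(b[150:220,300:350],(320,480),interpolation=cv2.INTER_CUBIC)]);cv2.imwrite("pics/c3.png",c)
E
```

```text
[418.77148457 188.09082109 122.33116134] [ 0.99597465  0.08957861 -0.00319004]
tcp [[438.33455073 233.26259021]] centre [[435.81074571 248.2005756 ]]
```

View pics/c3.png

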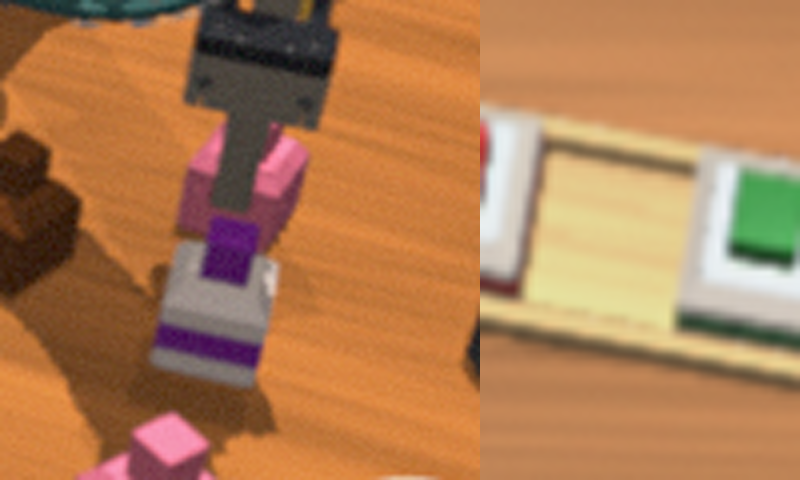

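```bash
python3 - <<'E'
from h import *
im=cv2.imread("pics/s2.png"); hsv=cv2.cvtColor(im,cv2.COLOR_BGR2HSV)
def cap(f,roi,vmin):
    x0,y0,x1,y1=roi; h=cv2.cvtColor(cv2.imread(f),cv2.COLOR_BGR2HSV)[y0:y1,x0:x1]
    m=((h[...,0]>130)&(h[...,0]<165)&(h[...,1]>110)&(h[...,2]>vmin)).astype(np.uint8)
    n,l,st,ce=cv2.connectedComponentsWithStats(m); i=1+np.argmax(st[1:,4]); print(f,vmin,st[i],ce[i]+[x0,y0]); return ce[i]+[x0,y0]
for f in("pics/s2.png","pics/scene0.png"):
  for v in (60,90,110,150): 
    p=cap(f,(425,230,455,264),v); print(np.round(plane("scene",p,84),1))
for v in(60,120,160,185):
    print(np.round(plane("top",cap("pics/top0.png",(195,245,235,280),v),84),1))
E
```

```text
pics/s2.png 60 [  6  14  14  17 186] [437.16666667 251.55376344]
[[429.3 195.3  84. ]]
pics/s2.png 90 [  6  14  14  11 111] [437.78378378 248.45045045]
[[417.9 194.   84. ]]
pics/s2.png 110 [ 8 17 10  5 23] [438.2173913  249.34782609]
[[420.6 195.6  84. ]]Traceback (most recent call last):
  File "<stdin>", line 9, in <module>
  File "<stdin>", line 6, in cap
    return _wrapfunc(a, 'argmax', axis=axis, out=out, **kwds)
    return bound(*args, **kwds)
ValueError: attempt to get argmax of an empty sequence
```

Request:
{"name": "play_rows", "arguments": {"steps": [{"dx":0.0035,"dy":0,"dz":0.02,"twist":0,"gripper":60},{"dx":0.0035,"dy":0,"dz":0.04,"twist":0,"gripper":60},{"dx":0.0035,"dy":0,"dz":0.055,"twist":0,"gripper":60},{"dx":0.0035,"dy":0,"dz":0.06,"twist":0,"gripper":60},{"dx":0.0035,"dy":0,"dz":0.06,"twist":0,"gripper":60}]}}

```text
t: 18.42
tcp_pos: [419.2, 192.7, 63.8]
tcp_rot: [[-0.091, 0.996, 0.0], [0.996, 0.091, 0.0], [0.0, 0.0, -1.0]]
wrist_force: [-0.3, 0.7, 0.4]
gripper_width: 0.601
```

Request:
{"name": "play_rows", "arguments": {"steps": [{"dx":0,"dy":0,"dz":0.002,"twist":0,"gripper":60},{"dx":0,"dy":0,"dz":0.002,"twist":0,"gripper":40},{"dx":0,"dy":0,"dz":0.002,"twist":0,"gripper":20},{"dx":0,"dy":0,"dz":0.002,"twist":0,"gripper":0},{"dx":0,"dy":0,"dz":0.002,"twist":0,"gripper":0},{"dx":0,"dy":0,"dz":0.002,"twist":0,"gripper":0},{"dx":0,"dy":0,"dz":0.002,"twist":0,"gripper":0}]}}

```text
t: 19.3
tcp_pos: [418.9, 192.6, 61.6]
tcp_rot: [[-0.091, 0.996, -0.0], [0.996, 0.091, -0.0], [-0.0, -0.0, -1.0]]
wrist_force: [-0.5, -0.1, 1.6]
gripper_width: 0.283
```

Request:
{"name": "play_rows", "arguments": {"steps": [{"dx":0,"dy":0,"dz":-0.02,"twist":0,"gripper":0},{"dx":0,"dy":0,"dz":-0.06,"twist":0,"gripper":0},{"dx":0,"dy":0,"dz":-0.1,"twist":0,"gripper":0},{"dx":-0.02,"dy":0.014,"dz":-0.12,"twist":0.02,"gripper":0},{"dx":-0.05,"dy":0.035,"dz":-0.12,"twist":0.05,"gripper":0},{"dx":-0.09,"dy":0.062,"dz":-0.12,"twist":0.09,"gripper":0},{"dx":-0.13,"dy":0.09,"dz":-0.12,"twist":0.13,"gripper":0},{"dx":-0.17,"dy":0.1175,"dz":-0.12,"twist":0.17,"gripper":0},{"dx":-0.21,"dy":0.145,"dz":-0.12,"twist":0.21,"gripper":0},{"dx":-0.24,"dy":0.166,"dz":-0.12,"twist":0.237,"gripper":0},{"dx":-0.2531,"dy":0.175,"dz":-0.12,"twist":0.237,"gripper":0},{"dx":-0.2531,"dy":0.175,"dz":-0.12,"twist":0.237,"gripper":0}]}}

```text
t: 20.8
tcp_pos: [615.8, -43.6, 180.9]
tcp_rot: [[0.146, 0.989, -0.001], [0.989, -0.146, 0.001], [0.0, -0.001, -1.0]]
wrist_force: [-0.7, 0.4, -2.1]
gripper_width: 0.277
```

Request:
{"name": "play_rows", "arguments": {"steps": [{"dx":0,"dy":0,"dz":0.01,"twist":0,"gripper":0},{"dx":0,"dy":0,"dz":0.01,"twist":0,"gripper":0},{"dx":0,"dy":0,"dz":0.01,"twist":0,"gripper":0}]}}

```text
t: 21.18
tcp_pos: [615.8, -42.6, 171.6]
tcp_rot: [[0.144, 0.99, -0.0], [0.99, -0.144, 0.0], [0.0, -0.0, -1.0]]
wrist_force: [-0.7, 0.3, -2.0]
gripper_width: 0.281
```

```bash
python3 - <<'E'
from h import *
s=readout.get_state();print(s["tcp_pos"],s["tcp_rot"],s["wrist_force"],s["moment"],s["gripper_width"])
a=eyes.snapshot("scene")[...,::-1];b=eyes.snapshot("top")[...,::-1]
cv2.imwrite("pics/s3.png",a);cv2.imwrite("pics/t3.png",b)
T=s["tcp_pos"]; R=s["tcp_rot"]
c=cv2.resize(a[190:330,210:390],None,fx=4,fy=4,interpolation=cv2.INTER_CUBIC).copy()
# predicted shoulder corners (z 48 over foot) if the cap were centred on the tool, foot at tcp-61.6
for h,w in((48,28),(7,28),(58,20)):
    P=[T+R@np.array([x*w,y*w,61.6-h]) for x,y in((-1,-1),(-1,1),(1,1),(1,-1))]
    q=(proj("scene",P)-[210,190]+.5)*4-.5
    print(h,np.round(q)); cv2.polylines(c,[np.round(q).astype(np.int32)],True,(0,255,0),1)
cv2.imwrite("pics/c4.png",c)
E
```

```text
[615.83480444 -42.59587243 171.60945509] [[ 1.44080731e-01  9.89565907e-01 -2.43834532e-04]
 [ 9.89565936e-01 -1.44080717e-01  7.42896526e-05]
 [ 3.83826532e-05 -2.51994054e-04 -9.99999968e-01]] [-0.71501597  0.30840586 -2.02240555] [-0.05386248 -0.09117655  0.01088053] 0.2812369444360296
48 [[332. 153.]
 [263. 210.]
 [362. 253.]
 [430. 193.]]
7 [[332. 221.]
 [265. 279.]
 [362. 322.]
 [427. 261.]]
58 [[336. 150.]
 [287. 190.]
 [358. 220.]
 [407. 178.]]
```

View pics/c4.png

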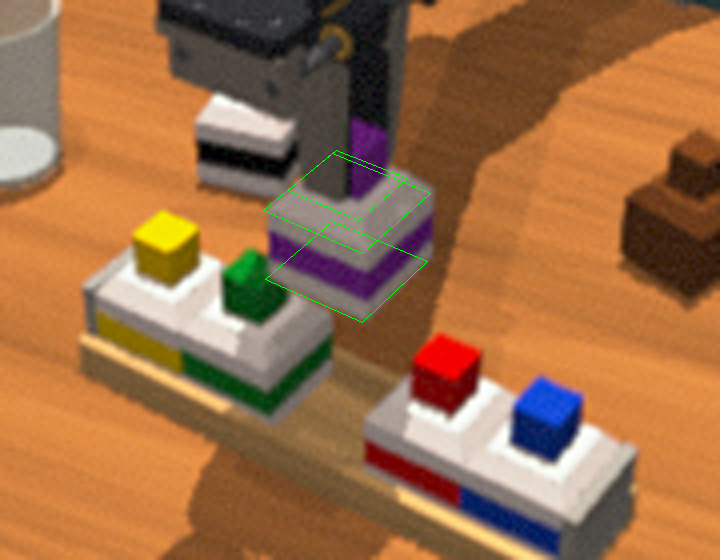

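```bash
python3 - <<'E'
from h import *
C=np.array([616.1,-43.5]);u=np.array([.1445,.9895])
for nm,o in(("red",57.5),("blue",113.5),("yellow",-113.5)):
    v=np.array([.9895,-.1445])
    P=[np.r_[C+u*(o+a*13)+v*b*13,90] for a,b in((-1,-1),(1,-1),(1,1),(-1,1))]
    print(nm,np.round((proj("scene",P)-[210,190]+.5)*4-.5).tolist())
E
python3 - <<'E'
import cv2
c=cv2.imread("pics/s3.png")
cv2.imwrite("pics/c5.png",cv2.resize(c[235:300,235:360],None,fx=6,fy=6,interpolation=cv2.INTER_CUBIC))
E
```

```text
red [[435.0, 332.0], [481.0, 353.0], [452.0, 383.0], [406.0, 362.0]]
blue [[535.0, 377.0], [583.0, 398.0], [555.0, 430.0], [507.0, 408.0]]
yellow [[161.0, 210.0], [200.0, 227.0], [168.0, 253.0], [128.0, 235.0]]
```

View pics/c5.png

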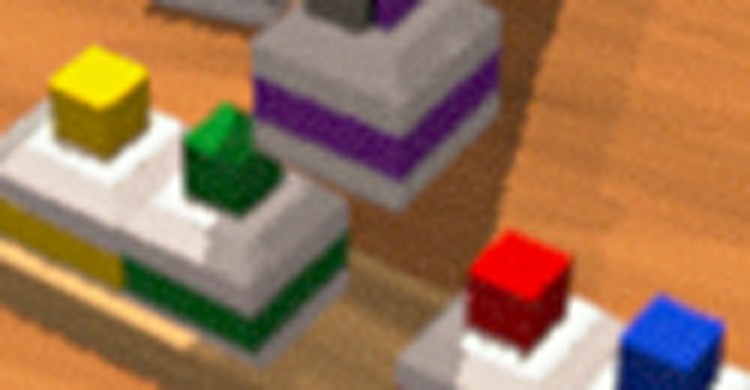

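Request:
{"name": "play_rows", "arguments": {"steps": [{"dx":-0.001,"dy":0,"dz":0.01,"twist":0,"gripper":0},{"dx":-0.001,"dy":0,"dz":0.025,"twist":0,"gripper":0},{"dx":-0.001,"dy":0,"dz":0.04,"twist":0,"gripper":0},{"dx":-0.001,"dy":0,"dz":0.045,"twist":0,"gripper":0},{"dx":-0.001,"dy":0,"dz":0.045,"twist":0,"gripper":0}]}}

```text
t: 21.9
tcp_pos: [615.8, -44.4, 125.8]
tcp_rot: [[0.145, 0.989, -0.001], [0.989, -0.145, 0.0], [0.0, -0.001, -1.0]]
wrist_force: [-0.1, 0.2, -0.7]
gripper_width: 0.28
```

Request:
{"name": "play_rows", "arguments": {"steps": [{"dx":0,"dy":0,"dz":0.003,"twist":0,"gripper":0},{"dx":0,"dy":0,"dz":0.006,"twist":0,"gripper":0},{"dx":0,"dy":0,"dz":0.009,"twist":0,"gripper":0},{"dx":0,"dy":0,"dz":0.012,"twist":0,"gripper":0}]}}

```text
t: 22.4
tcp_pos: [616.1, -44.5, 114.4]
tcp_rot: [[0.146, 0.989, 0.0], [0.989, -0.146, -0.0], [-0.0, 0.0, -1.0]]
wrist_force: [0.1, 0.1, -1.9]
gripper_width: 0.283
```

Request:
{"name": "play_rows", "arguments": {"steps": [{"dx":0.0008,"dy":0,"dz":0.003,"twist":0,"gripper":0},{"dx":0.0008,"dy":0,"dz":0.006,"twist":0,"gripper":0},{"dx":0.0008,"dy":0,"dz":0.009,"twist":0,"gripper":0},{"dx":0.0008,"dy":0,"dz":0.012,"twist":0,"gripper":0}]}}

```text
t: 22.9
tcp_pos: [616.2, -43.8, 102.3]
tcp_rot: [[0.146, 0.989, 0.0], [0.989, -0.146, -0.0], [-0.0, 0.0, -1.0]]
wrist_force: [0.4, -0.2, -2.0]
gripper_width: 0.28
```

Request:
{"name": "play_rows", "arguments": {"steps": [{"dx":0,"dy":0,"dz":0.0025,"twist":0,"gripper":0},{"dx":0,"dy":0,"dz":0.005,"twist":0,"gripper":0},{"dx":0,"dy":0,"dz":0.0075,"twist":0,"gripper":0},{"dx":0,"dy":0,"dz":0.01,"twist":0,"gripper":0}]}}

```text
t: 23.4
tcp_pos: [616.2, -43.7, 92.4]
tcp_rot: [[0.146, 0.989, -0.0], [0.989, -0.146, -0.0], [-0.0, -0.0, -1.0]]
wrist_force: [-0.2, 0.2, -0.9]
gripper_width: 0.281
```

Free so far; foot is about 25 mm above the rack floor, about to pass the lips.

Request:
{"name": "play_rows", "arguments": {"steps": [{"dx":0,"dy":0,"dz":0.002,"twist":0,"gripper":0},{"dx":0,"dy":0,"dz":0.004,"twist":0,"gripper":0},{"dx":0,"dy":0,"dz":0.006,"twist":0,"gripper":0},{"dx":0,"dy":0,"dz":0.008,"twist":0,"gripper":0}]}}

```text
t: 23.9
tcp_pos: [616.2, -43.7, 84.4]
tcp_rot: [[0.146, 0.989, -0.0], [0.989, -0.146, -0.0], [-0.0, -0.0, -1.0]]
wrist_force: [-0.6, 0.2, -2.7]
gripper_width: 0.283
```

Request:
{"name": "play_rows", "arguments": {"steps": [{"dx":0,"dy":0,"dz":0.002,"twist":0,"gripper":0},{"dx":0,"dy":0,"dz":0.004,"twist":0,"gripper":0},{"dx":0,"dy":0,"dz":0.006,"twist":0,"gripper":0},{"dx":0,"dy":0,"dz":0.008,"twist":0,"gripper":0}]}}

```text
t: 24.4
tcp_pos: [616.2, -43.7, 76.4]
tcp_rot: [[0.146, 0.989, -0.0], [0.989, -0.146, -0.0], [-0.0, -0.0, -1.0]]
wrist_force: [0.6, 0.2, -2.4]
gripper_width: 0.28
```

Floor is expected at TCP z ≈ 67.6.

Request:
{"name": "play_rows", "arguments": {"steps": [{"dx":0,"dy":0,"dz":0.0015,"twist":0,"gripper":0},{"dx":0,"dy":0,"dz":0.003,"twist":0,"gripper":0},{"dx":0,"dy":0,"dz":0.0045,"twist":0,"gripper":0},{"dx":0,"dy":0,"dz":0.006,"twist":0,"gripper":0}]}}

```text
t: 24.9
tcp_pos: [616.2, -43.7, 70.5]
tcp_rot: [[0.146, 0.989, 0.0], [0.989, -0.146, -0.0], [-0.0, 0.0, -1.0]]
wrist_force: [0.1, -0.2, -1.7]
gripper_width: 0.281
```

Request:
{"name": "play_rows", "arguments": {"steps": [{"dx":0,"dy":0,"dz":0.001,"twist":0,"gripper":0},{"dx":0,"dy":0,"dz":0.002,"twist":0,"gripper":0},{"dx":0,"dy":0,"dz":0.003,"twist":0,"gripper":0},{"dx":0,"dy":0,"dz":0.003,"twist":0,"gripper":0}]}}

```text
t: 25.4
tcp_pos: [616.2, -43.7, 67.7]
tcp_rot: [[0.146, 0.989, 0.0], [0.989, -0.146, -0.0], [-0.0, 0.0, -1.0]]
wrist_force: [0.1, 1.2, -0.3]
gripper_width: 0.28
```

Request:
{"name": "play_rows", "arguments": {"steps": [{"dx":0,"dy":0,"dz":0.0005,"twist":0,"gripper":0},{"dx":0,"dy":0,"dz":0.001,"twist":0,"gripper":0},{"dx":0,"dy":0,"dz":0.001,"twist":0,"gripper":0}]}}

```text
t: 25.78
tcp_pos: [616.3, -43.7, 67.6]
tcp_rot: [[0.146, 0.989, 0.0], [0.989, -0.146, -0.001], [-0.0, 0.0, -1.0]]
wrist_force: [-3.3, 0.3, 6.9]
gripper_width: 0.283
```

Request:
{"name": "play_rows", "arguments": {"steps": [{"dx":0,"dy":0,"dz":-0.0006,"twist":0,"gripper":0},{"dx":0,"dy":0,"dz":-0.0006,"twist":0,"gripper":35},{"dx":0,"dy":0,"dz":-0.0006,"twist":0,"gripper":50},{"dx":0,"dy":0,"dz":-0.0006,"twist":0,"gripper":60},{"dx":0,"dy":0,"dz":-0.0006,"twist":0,"gripper":60}]}}

```text
t: 26.4
tcp_pos: [616.2, -43.7, 67.1]
tcp_rot: [[0.146, 0.989, -0.0], [0.989, -0.146, 0.0], [0.0, -0.0, -1.0]]
wrist_force: [-0.2, -0.3, 0.1]
gripper_width: 0.597
```

Request:
{"name": "play_rows", "arguments": {"steps": [{"dx":0,"dy":0,"dz":-0.01,"twist":0,"gripper":60},{"dx":0,"dy":0,"dz":-0.03,"twist":0,"gripper":60},{"dx":0,"dy":0,"dz":-0.07,"twist":0,"gripper":60},{"dx":0,"dy":0,"dz":-0.12,"twist":0,"gripper":60},{"dx":0,"dy":-0.06,"dz":-0.15,"twist":0,"gripper":60},{"dx":0,"dy":-0.12,"dz":-0.15,"twist":0,"gripper":60},{"dx":0,"dy":-0.16,"dz":-0.15,"twist":0,"gripper":60},{"dx":0,"dy":-0.16,"dz":-0.15,"twist":0,"gripper":60}]}}

```text
t: 27.4
tcp_pos: [455.9, -20.2, 218.8]
tcp_rot: [[0.145, 0.989, 0.002], [0.989, -0.145, -0.003], [-0.003, 0.002, -1.0]]
wrist_force: [0.4, 0.0, 1.7]
gripper_width: 0.598
```

```bash
python3 - <<'E'
from h import *
s=readout.get_state();print(s["t"],s["tcp_pos"],s["wrist_force"],s["gripper_width"])
a=eyes.snapshot("scene")[...,::-1];b=eyes.snapshot("top")[...,::-1]
cv2.imwrite("pics/s5.png",a)
cv2.imwrite("pics/c6.png",np.vstack([cv2.resize(a[235:340,220:380],(640,420),interpolation=cv2.INTER_CUBIC),cv2.resize(b[150:185+10,245:395],(640,180),interpolation=cv2.INTER_CUBIC)]))
E
```

```text
27.4 [455.93579782 -20.22782662 218.81374701] [0.36615232 0.02546778 1.65527085] 0.5976509247446734
```

View pics/c6.png

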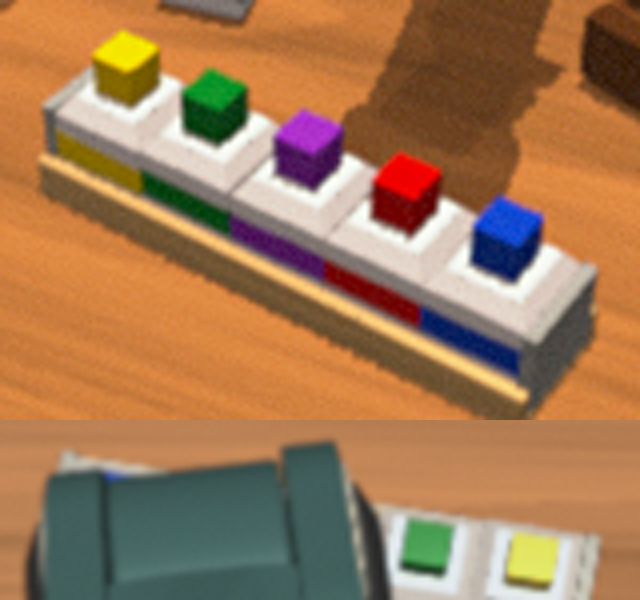

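The picture shows all five bottles upright and level in the rack. The purple cap is in the middle of the row at crop (308,140), in line with the others, and the gripper is clear.

```bash
python3 -c "
from station import workorder; print(workorder.job_done())"
```

```text
the job is handed in; nothing more can be done
None
```

The purple bottle now stands in the middle of the rack, and I handed the job in at about 27 s; it reports no verdict.

- **Left pair (blue and red):** I pushed it with the closed fingers low in the gap until it packed. The wrist read about 15 N, so I estimate about 12 N on the plate after subtracting the roughly 3 N of drag. I held that for over half a second.
- **Right pair (green and yellow):** I did the same. The wrist read about 14 to 14.5 N, so about 11 N on the plate, also held for over half a second.
- **Rack centre:** the finger positions at the two packed contacts were 38.7 mm apart. That fits a 59 mm gap, and their midpoint gave the centre along the rack.
- **Purple bottle:** I lowered it with almost no side force. It met the floor at the expected height with about 7 N of push (9 N at most, allowing for its weight), and I let go.

**Last checks:** the final scene picture shows all five bottles upright, level and in line, with the gripper clear and the wrist force close to zero. In the final top view the arm hid the left half of the rack, so that half was checked only in the scene view. I did not recheck the bystanders after the last move. The two cameras disagreed by 3–4 mm along y on where the purple bottle stood. A check against the packed row showed the bottle centred in the grip, so I went by the contact measurements. The plate forces are worked out from the wrist reading, not measured directly.

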